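Index a stand foot in the V jig by feeling for its flat, then clamp it

TASK

Put the round wooden stand foot into the V of the jig, standing on the jig's bed, and roll it there by feel until the flat hidden on its collar beds fully against the yellow wall, with the round side still touching the dark wall. Then push the red clamp forward until its jaw is snug against the foot, let go, and leave everything else on the bench where it is.

Things in the scene. Friction and masses are not known exactly. Their poses are not given: they have to be found in the camera images.
- foot_grip (a point): Stand foot (loose, upright, about 0.55 kg): middle of its round upright wooden stub, on the foot's axis, 69 mm above its underside. Stub diameter 40 mm, from 38 to 100 mm above the underside. Below it a round wooden flange, radius 56 mm, 26 to 38 mm up. z is up; the yaw does NOT tell where the flat is.
- foot_base (a point): Centre of the foot's underside: an aluminium collar 26 mm high under the flange, which hides it from above. Radius 50 mm, with one full-height flat 8 mm deep (42 mm from the axis, 54 mm wide). It was pressed on at any angle, unlike from foot to foot, so the tracked yaw does not tell where the flat faces; it does not turn in the flange in ordinary handling.
- jig: Jig fixed to the bench: plywood bed 12 mm thick (x -198 to 88, y -95 to 95 mm) with two walls 22 mm high on it, a 90 degree V. x points along the V's middle line into its corner (at x 65.1, y -5.7 mm), the V opens to -x, y left, z up. Origin at bench height below where the foot's axis stands when home. Touching both walls with round parts only, the axis is at x -5.7, y -5.7 mm.
- wall_yellow (a point): Point on the inner face of the yellow wall (jig +y side), half-way up it (23 mm above the bench), nearest the jig's origin: 42 mm from the home axis in the jig direction (+x,+y) at 45 degrees; the face looks back along it. The wall runs 118 mm from the V's corner; the foot's flange passes over it, only the collar meets it. Axes as the jig's.
- wall_dark (a point): The same point on the dark steel wall (jig -y side): 50 mm from the home axis in the jig direction (+x,-y) at 45 degrees; the face looks back along it. Axes as the jig's.
- clamp (a joint): Travel of the red push clamp, m: 0 fully back, at most 0.056; slides along the jig's +x towards the V with about 3 N friction, stays where left. Its upright jaw face (44 mm wide) is at jig x = -0.101 + travel; it meets the foot's flange at 0.045 when the foot is home, at about 0.039 if the flat is not.
- clamp_grip (a point): Middle of the red clamp's upright grip, a block 24 mm along the jig's x and 32 mm across, free from 22 to 82 mm above the bed. This point is 60 mm above the bed (72 above the bench), 36 mm behind the jaw face. Axes as the jig's.
- block_a: Bystander: stained wooden block 62 x 62 x 70 mm; origin under its centre.
- block_b: Bystander: stained wooden block 62 x 62 x 70 mm; origin under its centre.
- brush: Bystander: brush lying beyond the work area; origin under its middle.
- mallet: Bystander: hammer lying to the right; origin under its middle.
- sanding_block: Bystander: cork and wood sanding block 60 x 110 x 40 mm, to the right; origin under its centre.

How it is judged (in metres and radians):
At the end, for the whole second after the job is handed in: The foot stands upright (within 0.05 rad) on the jig's bed, its axis within 2.5 mm of the home place, which it can reach only with the flat bedded on the yellow wall and the round side on the dark wall; the clamp has travelled 42 to 49 mm, so that its jaw is against the foot (within 3 mm) (horizontal distance between foot_grip and jig below 0.0025 m and z of foot_grip in the frame of jig between 0.079 and 0.083 m and angle between foot_grip's own z axis and vertical below 0.05 rad and value of joint clamp between 0.042 and 0.049 m); the robot touches nothing.
It fails at once if another loose thing on the bench was moved by more than 30 mm (distance of any of block_a, block_b, brush, mallet, sanding_block from where it was at the start of the episode above 0.03 m).
It also fails if it takes over 72 s, if anything falls off the work surface, if the arm or the gripper's body presses on something with over 40 N, if the wrist force passes 120 N, or if a joint passes its speed limit or range.

ROBOT

A 6-joint arm with a two-finger parallel gripper is mounted at the origin on the work surface. World frame = base frame: x ahead of the robot, y to its left, z up, the work surface at z = 0. Lengths are in mm, angles in degrees, forces in N, time in s.
With the tool pointing down it reaches from about 300 to 850 mm from the base axis. Payload 4.2 kg.
Tool frame: the origin (TCP) lies midway between the tips of the shut fingers; the grasp point (between the pads) lies env.grip_depth behind it (env.grip_depth is the distance from the TCP to the grasp point, in mm); z points along the fingers, y is the direction in which the jaws open and shut (so a half turn about z gives the same grasp; the last joint's range is limited). The gripper opens to 91 mm and grips with 3 to 60 N. Pads are 32 mm wide; open, the fingers measure 118 mm over their backs; the gripper's body (76 mm by 178 mm) begins 60 mm behind the grasp point.
Start: joints at [-76.375, 18.312, 89.639, -0, 72.044, -1.146], TCP at [146.601, -556.014, 213.976] pointing down, gripper open.
Joint ranges: [-177.97, 177.97], [-48.28, 115.42], [12.27, 149.76], [-77.06, 257.06], [2.81, 150.46], [-146.56, 146.56]. Speed limits (degrees/s): [147.25, 147.25, 180, 180, 180, 180].

INTERFACE

Orientations are given as [roll, pitch, yaw] about the fixed x, y, z axes, in that order (R = Rz(yaw) Ry(pitch) Rx(roll)).
In Python, from workcell import env, cams, spotter gives the robot as it stands.
- The arm moves only by the tool apply_moves, never from a script. Its argument "plan" is a list of rows, each an object with "jaw": the closure, from 0 (fully open) to 1 (shut); "delta_pos": the shift along the tool's x, y, z in mm, a list of three; "spin": the turn about the tool's z in rad. In form: [{"jaw": jaw, "delta_pos": [dx, dy, dz], "spin": spin}, ...]. A call has exactly 8 rows; each row is the pose to reach, as a shift and turn from the pose measured when the call began, along the tool's axes at that moment; what a row does not reach only later rows make up. A row lasts 1/8 s, in which the tool goes at most 62.5 mm and 10.7 degrees, less where a joint would pass 70% of its speed; a pose out of reach is approached as far as the arm can. A call with a gripper value outside its range is refused whole. The fingers move at their own pace and stop on an object; "squeeze" is the grip in N (left out, the last holds). Time passes only in rows, so rows that repeat a pose let the fingers close, or fill a call up. It gives the time, the measured TCP pose, the force and the opening at its end, in the units of the state.
- env.state(): the state, without advancing time (a new reading comes with each control period).
- cams.grab_frame(name): name is "side" or "top" or "wrist"; returns the picture (480x640x3 uint8, red, green, blue); there is no depth.
- cams.calibration(name): a dict with "camera_matrix" (3x3 intrinsics, pixels), "k1" (the pictures are not rectified: a ray, as slopes to the right and down, at radius r is drawn at 1 + k1 r^2 times it, then the intrinsics apply), "rvec" (rotation vector, rad) and "tvec" (3), from world to camera coordinates, as OpenCV has them. Camera axes: x right, y down, z forward; pixel columns grow to the right and rows downward; lengths in mm; the calibration is good to about 2 mm. A picture is of the moment at which its call begins: read the wrist's pose just before it. calibration takes no time and is no camera call; for the wrist camera it gives the pose at the moment of the call.
- env.job_done(): hands the job in, once; it reports no verdict.
Trained networks look in the newest picture that a camera, given by its name, has taken for a name from the list of things; names that differ only in an ending like _2 or _b are one class to them, and where a whole thing is asked for, a point or a joint stands for the part that bears it (a point fixed in the world has none). Each returns a list of dicts, best first, with "confidence" (0 to 1); they miss things now and then, are a little off and sometimes report something else, mostly with a low value. They report only what shows in the picture. A call takes as long as a camera call.
- spotter.masks_of(camera, target): "region" (480x640 bool, what is visible of it) and "extent" ([left, top, right, bottom] in pixels, round what is visible of it).
The state is a dict: "time_s": time; "qpos": joint angles; "qvel": joint speeds; "effort": joint torques, N m; "ee_pos": TCP position; "ee_rot": TCP orientation; "force": force on the tool from outside, world axes, zero at the start; "torque": the same for the moment, N m; "gripper_width": finger opening in mm.
Only numpy, scipy, OpenCV 4.12 (cv2) and the standard library are available. Lean on these libraries where they do the work, as an engineer would, in place of code of your own. Each camera call takes 0.05 s, during which the arm holds its last target.

## Working session

There is one attempt and no reset: what is moved stays moved. The work goes in short steps, Python scripts to look and compute and a tool call to move; the robot and the scene stay as the last step left them, time stands still between calls to the robot, and variables do not carry over. Pictures are saved under pics/ and viewed, and the job is handed in when it is done.

Besides the shell and the picture viewer there is one more tool, called after ">>>" as name(argument=value, ...), one argument or row to a line, values as JSON. apply_moves: Moves the arm, as the interface text tells. Its arguments: {"type":"object","properties":{"plan":{"type":"array"},"squeeze":{"type":"number"}},"required":["plan"]}

```bash
mkdir -p pics; ls; python3 - <<'E'
from workcell import env, cams, spotter
import cv2
print(env.state(), env.grip_depth)
for n in ["top","side","wrist"]:
    im=cams.grab_frame(n); cv2.imwrite(f"pics/{n}0.png",im[:,:,::-1])
    print(n,cams.calibration(n))
E
```

```text
pics
{'time_s': 0.0, 'qpos': array([-7.63753416e+01,  1.83530686e+01,  8.97063736e+01, -1.34449470e-03,
        7.20438670e+01, -1.14727590e+00]), 'qvel': array([0.01539589, 0.03332879, 0.13115177, 0.05898108, 0.10227712,
       0.09080523]), 'effort': array([-1.90973983e-04, -4.12463593e+01, -2.31972492e+01,  7.26050092e-02,
        4.55481070e-02, -1.38487308e-04]), 'ee_pos': array([ 146.47038387, -555.51001271,  213.10619356]), 'ee_rot': array([-1.79896686e+02, -7.90496573e-04,  1.47723493e+01]), 'force': array([-0.67635998,  0.21201887,  0.0019453 ]), 'torque': array([-0.01347037,  0.01579563,  0.01088403]), 'gripper_width': 91.19325174839075} 18.8
top {'camera_matrix': array([[500.52317225,   0.        , 322.17214002],
       [  0.        , 500.52317225, 226.63260196],
       [  0.        ,   0.        ,   1.        ]]), 'k1': -0.12117344102038016, 'rvec': array([ 2.19888374, -2.13609894,  0.13732201]), 'tvec': array([ -43.82306953,  597.85404478, 1518.53876033])}
side {'camera_matrix': array([[624.80873995,   0.        , 324.48128807],
       [  0.        , 624.80873995, 240.90405679],
       [  0.        ,   0.        ,   1.        ]]), 'k1': -0.08540043996018341, 'rvec': array([ 2.19007212, -0.74387872,  0.35225535]), 'tvec': array([-511.19730831,  286.71255512, 1702.16634281])}
wrist {'camera_matrix': array([[350.49990462,   0.        , 317.70116257],
       [  0.        , 350.49990462, 241.51060003],
       [  0.        ,   0.        ,   1.        ]]), 'k1': 0.013564157622749906, 'rvec': array([-2.31862376,  1.78633557,  0.23776803]), 'tvec': array([-573.89078747,  -29.13122215,  390.91117812])}
```

View pics/top0.png

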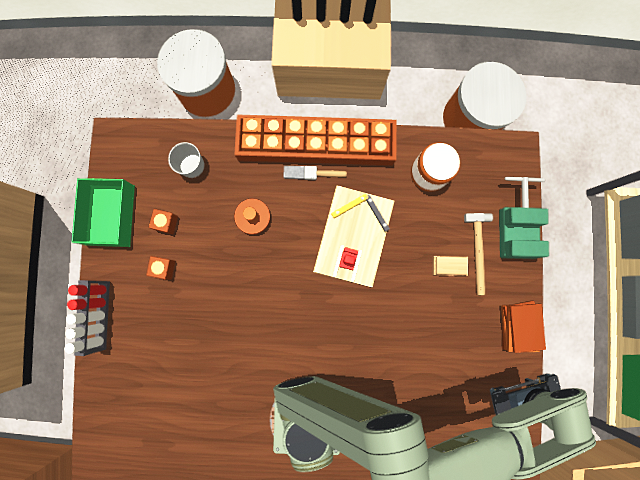

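View pics/side0.png

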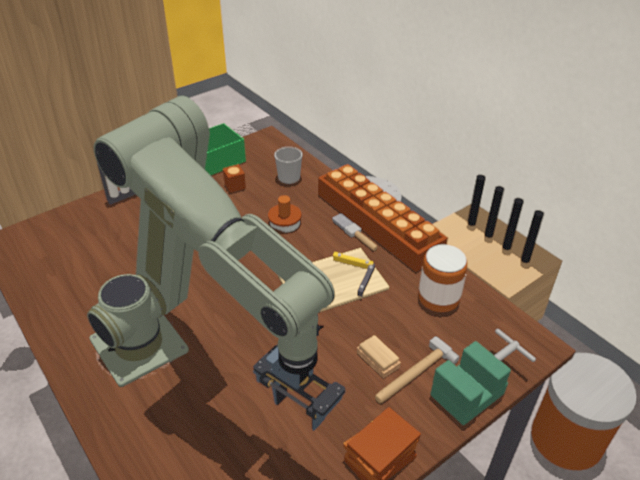

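View pics/wrist0.png

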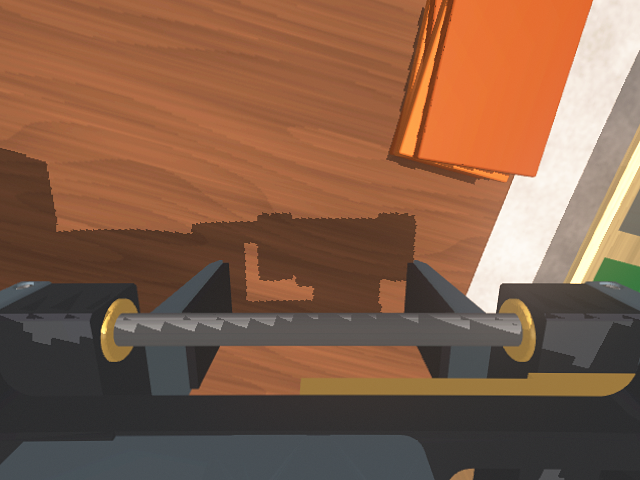

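The top view shows the foot at about (252,216), with the jig's plywood at (355,237), the clamp at (349,258) and the V opening towards the robot. The blocks are at (162,220) and (160,268). Next I measure these.

```bash
cat > h.py <<'E'
import numpy as np, cv2
from workcell import env, cams, spotter
from scipy.optimize import least_squares
def R_of(c): return cv2.Rodrigues(np.array(c["rvec"],float))[0]
def proj(c,P):
    P=np.atleast_2d(np.asarray(P,float)); X=P@R_of(c).T+np.asarray(c["tvec"])
    s=X[:,:2]/X[:,2:]; r2=(s**2).sum(1,keepdims=True); s=s*(1+c["k1"]*r2)
    K=c["camera_matrix"]; return np.c_[s[:,0]*K[0,0]+K[0,2], s[:,1]*K[1,1]+K[1,2]]
def unproj(c,uv,z):
    uv=np.atleast_2d(np.asarray(uv,float)); K=c["camera_matrix"]
    d=cv2.undistortPoints(uv.reshape(-1,1,2),K,np.array([c["k1"],0,0,0.])).reshape(-1,2)
    R=R_of(c); D=np.c_[d,np.ones(len(d))]@R; C=-R.T@np.asarray(c["tvec"])
    t=(z-C[2])/D[:,2]; return C+t[:,None]*D
def jw(pose,P):  # jig->world
    x,y,a=pose; P=np.atleast_2d(np.asarray(P,float)); c,s=np.cos(a),np.sin(a)
    return np.c_[x+c*P[:,0]-s*P[:,1], y+s*P[:,0]+c*P[:,1], P[:,2]]
E
python3 - <<'E'
from h import *
im=cams.grab_frame("top");c=cams.calibration("top")
big=im.copy()
for t in ["jig","foot_grip","foot_base","clamp","clamp_grip","wall_yellow","wall_dark","block_a","brush","mallet","sanding_block"]:
    for m in spotter.masks_of("top",t)[:3]:
        ys,xs=np.nonzero(m["region"])
        print(t,round(m["confidence"],2),m["extent"],len(xs),xs.mean().round(1),ys.mean().round(1))
        if t=="jig" and m["confidence"]>.5: np.save("jigmask.npy",m["region"])
cv2.imwrite("pics/topz.png",cv2.resize(big[150:320,200:420,::-1],None,fx=3.6,fy=3.5,interpolation=cv2.INTER_CUBIC)[:600,:800])
m=np.load("jigmask.npy").astype(np.uint8)
cn,_=cv2.findContours(m,cv2.RETR_EXTERNAL,cv2.CHAIN_APPROX_NONE)
cn=max(cn,key=cv2.contourArea);r=cv2.minAreaRect(cn);print(cv2.boxPoints(r),cv2.approxPolyDP(cn,5,True)[:,0])
E
```

```text
jig 0.55 [316.6, 183.6, 398.5, 287.2] 5432 354.0 236.0
foot_grip 0.82 [234.8, 197.6, 270.6, 233.8] 1039 251.5 215.6
foot_base 0.56 [234.6, 200.4, 273.2, 234.5] 999 251.6 215.8
clamp 0.81 [338.8, 245.3, 359.7, 269.6] 253 348.5 257.3
clamp_grip 0.81 [340.3, 246.5, 356.5, 268.0] 282 348.6 258.2
wall_yellow 0.67 [314.1, 186.6, 395.2, 287.6] 5341 354.2 236.1
wall_dark 0.61 [313.1, 187.1, 390.8, 287.7] 5388 354.3 236.3
block_a 0.64 [149.3, 210.1, 176.1, 234.7] 496 162.3 220.6
block_a 0.63 [146.8, 260.7, 174.9, 278.0] 479 160.5 267.6
mallet 0.88 [465.6, 212.2, 495.0, 292.1] 771 478.6 245.9
sanding_block 0.9 [431.0, 256.5, 468.6, 273.7] 684 449.2 265.7
[[313.0599  272.13474]
 [336.1453  183.99046]
 [395.4578  199.52469]
 [372.3724  287.66895]] [[339 185]
 [315 271]
 [371 286]
 [392 201]]
```

View pics/topz.png

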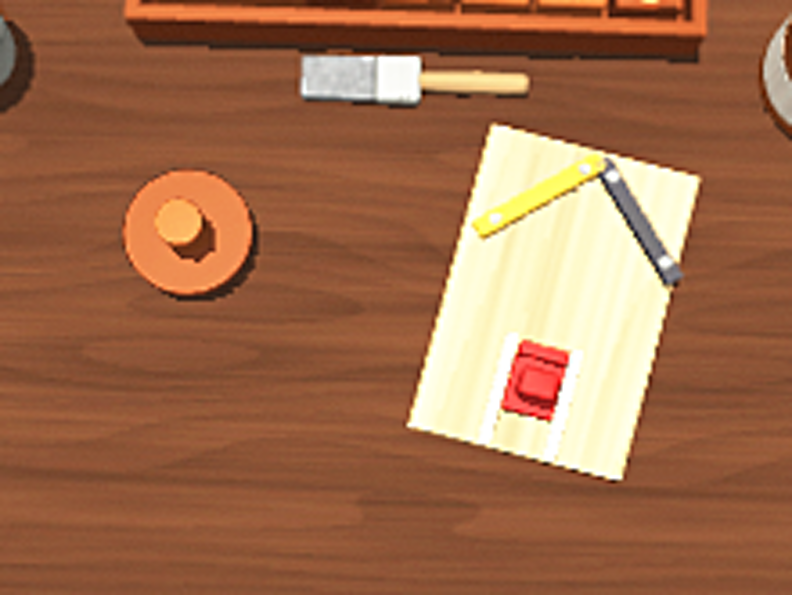

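```bash
python3 - <<'E'
from h import *
c=cams.calibration("top")
uv=np.array([[336.7,185.4],[394.4,200.9],[372.8,287.1],[313.6,272.0]])
J=np.array([[88,95,12],[88,-95,12],[-198,-95,12],[-198,95,12.]])
print(unproj(c,uv,12).round(1))
f=lambda p:(proj(c,jw(p,J))-uv).ravel()
r=least_squares(f,[600,0,0.0],x_scale=[100,100,1]);print(r.x,np.degrees(r.x[2]),r.fun.round(2))
print("clampgrip",unproj(c,[(200+541/3.6,150+380/3.5)],94))
p=r.x
print("pred grip top",jw(p,[[-137,0,94]]), "home",jw(p,[[0,0,81]]))
print("foot", unproj(c,[(200+181/3.6,150+222/3.5)],100), unproj(c,[(200+188.5/3.6,150+233/3.5)],38))
for n,u in dict(a=(162.3,220.6),b=(160.5,267.6),m=(478.6,246),s=(449,265.7),brush=(315,173)).items(): print(n,unproj(c,[u],40).round(0))
E
```

```text
[[ 734.9  -69.2   12. ]
 [ 690.7 -254.2   12. ]
 [ 416.4 -189.9   12. ]
 [ 458.3   -4.    12. ]]
[ 6.28709800e+02 -1.41885484e+02 -2.30002297e-01] -13.178160906239306 [ 0.08 -0.35  0.09 -0.62 -0.23  0.69  0.07  0.24]
clampgrip [[ 499.15179946 -111.92982421   94.        ]]
pred grip top [[ 495.31757521 -110.65225683   94.        ]] home [[ 628.70979958 -141.88548398   81.        ]]
foot [[624.5693205  189.64213915 100.        ]] [[623.47008458 191.12433777  38.        ]]
a [[602. 473.  40.]]
b [[456. 470.  40.]]
m [[ 552. -518.   40.]]
s [[ 488. -423.   40.]]
brush [[767.   1.  40.]]
```

```bash
cat >> h.py <<'E'
def delta(x,y,z,yaw=None):
    """world target -> tool delta mm and spin rad, nearest half turn not applied"""
    s=env.state(); p=np.array(s["ee_pos"]); a=s["ee_rot"]
    from scipy.spatial.transform import Rotation as Ro
    R=Ro.from_euler("xyz",a,degrees=True).as_matrix()
    d=R.T@(np.array([x,y,z])-p)
    sp=0 if yaw is None else -np.radians(yaw-a[2])
    print("t",round(s["time_s"],2),"now",p.round(1),np.round(a,1),"q6",s["qpos"][5].round(1),"delta",d.round(1),"spin",round(sp,3),"F",s["force"].round(1),"T",s["torque"].round(2),"w",round(s["gripper_width"],1))
E
python3 - <<'E'
from h import *
im=cv2.imread("pics/side0.png")
cv2.imwrite("pics/sidez.png",cv2.resize(im[170:250,240:340],None,fx=7,fy=7,interpolation=cv2.INTER_CUBIC))
delta(624.2,190.2,170,105)
E
```

```text
t 0.75 now [ 146.6 -556.   214. ] [180.    0.   14.8] q6 -1.1 delta [ 652.1 -599.8   43.9] spin -1.575 F [ 0.9  0.1 -0.6] T [0.04 0.02 0.01] w 91.3
```

View pics/sidez.png

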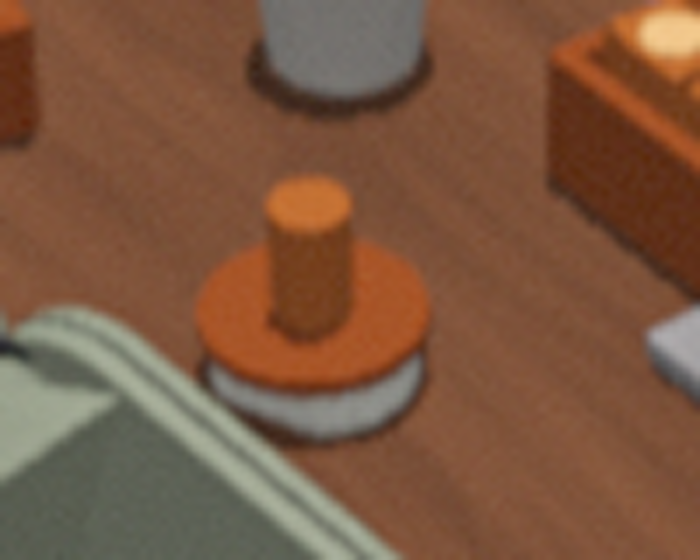

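The collar faces the side camera with what looks like its round side, so no flat shows there. I'm moving over the foot now.

>>> apply_moves(
  plan=[
    {"jaw": 0, "delta_pos": [652, -600, 44], "spin": -1.575},
    {"jaw": 0, "delta_pos": [652, -600, 44], "spin": -1.575},
    {"jaw": 0, "delta_pos": [652, -600, 44], "spin": -1.575},
    {"jaw": 0, "delta_pos": [652, -600, 44], "spin": -1.575},
    {"jaw": 0, "delta_pos": [652, -600, 44], "spin": -1.575},
    {"jaw": 0, "delta_pos": [652, -600, 44], "spin": -1.575},
    {"jaw": 0, "delta_pos": [652, -600, 44], "spin": -1.575},
    {"jaw": 0, "delta_pos": [652, -600, 44], "spin": -1.575},
  ],
)

```text
time_s: 1.75
ee_pos: [416.7, -133.6, 189.5]
ee_rot: [179.9, 0.1, 101.1]
force: [0.1, 0.0, -0.1]
gripper_width: 91.0
```

```bash
python3 -c "
from h import *
delta(624.2,190.2,170,105)"
```

```text
t 1.75 now [ 416.7 -133.6  189.5] [1.799e+02 1.000e-01 1.011e+02] q6 -30.3 delta [278.  265.8  19.5] spin -0.069 F [ 0.1  0.  -0.1] T [-0.05 -0.15  0.03] w 91.0
```

>>> apply_moves(
  plan=[
    {"jaw": 0, "delta_pos": [278, 266, 19], "spin": -0.069},
    {"jaw": 0, "delta_pos": [278, 266, 19], "spin": -0.069},
    {"jaw": 0, "delta_pos": [278, 266, 19], "spin": -0.069},
    {"jaw": 0, "delta_pos": [278, 266, 19], "spin": -0.069},
    {"jaw": 0, "delta_pos": [278, 266, 19], "spin": -0.069},
    {"jaw": 0, "delta_pos": [278, 266, 19], "spin": -0.069},
    {"jaw": 0, "delta_pos": [278, 266, 19], "spin": -0.069},
    {"jaw": 0, "delta_pos": [278, 266, 19], "spin": -0.069},
  ],
)

```text
time_s: 2.75
ee_pos: [624.1, 190.4, 169.9]
ee_rot: [-180.0, 0.1, 105.1]
force: [-0.3, -0.2, -0.1]
gripper_width: 91.0
```

```bash
python3 -c "
from h import *
c=cams.calibration('wrist')
im=cams.grab_frame('wrist')
R=R_of(c);print('cam',(-R.T@c['tvec']).round(1), 'side',(-R_of(cams.calibration('side')).T@cams.calibration('side')['tvec']).round(0))
for z in (100,38):
  th=np.linspace(0,6.28,100);r=20 if z==100 else 56
  q=proj(c,np.c_[624.2+r*np.cos(th),190.2+r*np.sin(th),np.full(100,z)])
  cv2.polylines(im,[q.round().astype(np.int32)],True,(0,255,0),1)
cv2.imwrite('pics/w1.png',im[:,:,::-1])
delta(624.2,190.2,70,105)"
```

```text
cam [604.9 260.9 340.1] side [ -278. -1170.  1340.]
t 2.8 now [623.8 189.4 170.3] [-1.80e+02  1.00e-01  1.05e+02] q6 0.9 delta [  0.8   0.7 100.3] spin 0.0 F [-0.1 -0.2  0.3] T [ 0.01 -0.07 -0.05] w 91.7
```

View pics/w1.png

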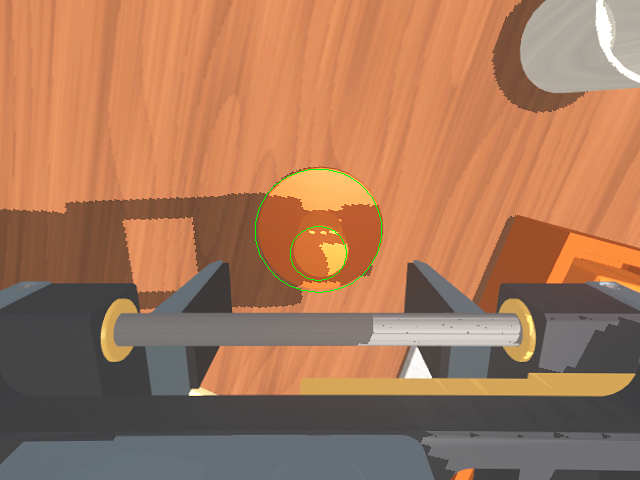

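The predicted circles match the flange and the stub, centred at about (318,240). I descend and grip.

>>> apply_moves(
  plan=[
    {"jaw": 0, "delta_pos": [0.8, 0.7, 50], "spin": 0},
    {"jaw": 0, "delta_pos": [0.8, 0.7, 90], "spin": 0},
    {"jaw": 0, "delta_pos": [0.8, 0.7, 115], "spin": 0},
    {"jaw": 0, "delta_pos": [0.8, 0.7, 115], "spin": 0},
    {"jaw": 1, "delta_pos": [0.8, 0.7, 115], "spin": 0},
    {"jaw": 1, "delta_pos": [0.8, 0.7, 115], "spin": 0},
    {"jaw": 1, "delta_pos": [0.8, 0.7, 115], "spin": 0},
    {"jaw": 1, "delta_pos": [0.8, 0.7, 115], "spin": 0},
  ],
  squeeze=40,
)

```text
time_s: 3.8
ee_pos: [624.4, 190.3, 55.8]
ee_rot: [180.0, 0.1, 105.0]
force: [-0.1, -0.2, -0.1]
gripper_width: 54.1
```

```bash
python3 -c "
from h import *
delta(560,40,140,105)"
```

```text
t 3.8 now [624.4 190.3  55.8] [1.80e+02 1.00e-01 1.05e+02] q6 1.0 delta [-128.6 -101.2  -84. ] spin 0.0 F [-0.1 -0.2 -0.1] T [-0.01 -0.14  0.03] w 54.1
```

>>> apply_moves(
  plan=[
    {"jaw": 1, "delta_pos": [0, 0, 0], "spin": 0},
    {"jaw": 1, "delta_pos": [0, 0, 0], "spin": 0},
    {"jaw": 1, "delta_pos": [0, 0, 0], "spin": 0},
    {"jaw": 1, "delta_pos": [0, 0, -20], "spin": 0},
    {"jaw": 1, "delta_pos": [0, 0, -50], "spin": 0},
    {"jaw": 1, "delta_pos": [0, 0, -80], "spin": 0},
    {"jaw": 1, "delta_pos": [0, 0, -80], "spin": 0},
    {"jaw": 1, "delta_pos": [0, 0, -80], "spin": 0},
  ],
)

```text
time_s: 4.8
ee_pos: [622.8, 189.9, 133.6]
ee_rot: [-179.8, 0.1, 105.0]
force: [-0.6, 0.3, -5.5]
gripper_width: 39.4
```

```bash
python3 -c "
from h import *
im=cams.grab_frame('side');cv2.imwrite('pics/s2.png',im[:,:,::-1])
u=proj(cams.calibration('side'),[[624,190,110]])[0];print(u)
delta(600,-40,136,105)"
```

```text
[283.53601757 196.98543869]
t 4.85 now [622.7 189.9 133.3] [-1.797e+02  1.000e-01  1.050e+02] q6 1.0 delta [-216.2  -81.6   -1.9] spin 0.001 F [-0.6  0.1 -5.8] T [ 0.01 -0.06  0.01] w 39.6
```

View pics/s2.png

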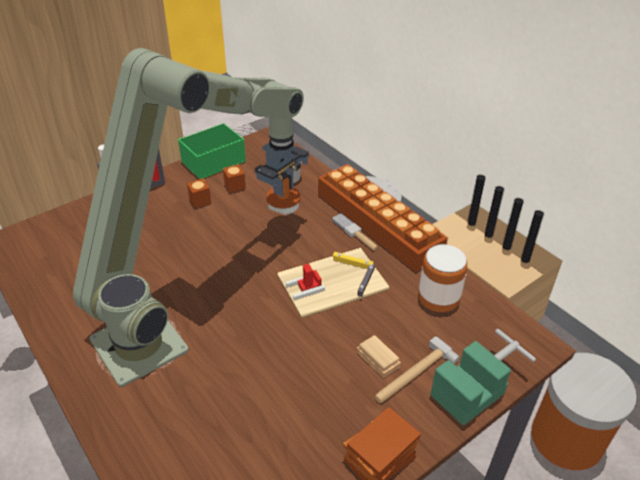

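The foot is lifted with the grip at 39.5 mm and shows at (283,197). I carry it to just above the jig and turn it while the side camera looks at the collar.

```bash
python3 -c "
from h import *
delta(612,-138,134,185)"
```

```text
t 4.85 now [622.7 189.9 133.3] [-1.797e+02  1.000e-01  1.050e+02] q6 1.0 delta [-3.139e+02 -9.540e+01  3.000e-01] spin -1.396 F [-0.6  0.1 -5.8] T [ 0.01 -0.06  0.01] w 39.6
```

>>> apply_moves(
  plan=[
    {"jaw": 1, "delta_pos": [-40, -12, -4], "spin": -0.17},
    {"jaw": 1, "delta_pos": [-85, -26, -4], "spin": -0.35},
    {"jaw": 1, "delta_pos": [-135, -41, -4], "spin": -0.52},
    {"jaw": 1, "delta_pos": [-185, -56, -4], "spin": -0.7},
    {"jaw": 1, "delta_pos": [-235, -71, -4], "spin": -0.87},
    {"jaw": 1, "delta_pos": [-280, -85, -4], "spin": -1.05},
    {"jaw": 1, "delta_pos": [-314, -95, -4], "spin": -1.22},
    {"jaw": 1, "delta_pos": [-314, -95, -4], "spin": -1.396},
  ],
)

```text
time_s: 5.85
ee_pos: [611.1, -140.8, 136.1]
ee_rot: [-179.9, -0.4, -174.9]
force: [-0.0, 0.9, -4.4]
gripper_width: 39.5
```

```bash
cat > side.py <<'E'
import sys
from h import *
n=sys.argv[1]
s=env.state(); im=cams.grab_frame('side')
u=proj(cams.calibration('side'),[[s['ee_pos'][0],s['ee_pos'][1],s['ee_pos'][2]-35]])[0].round().astype(int)
cr=im[u[1]-35:u[1]+35,u[0]-40:u[0]+40]
cv2.imwrite(f'pics/sr_{n}.png',cv2.resize(cr,None,fx=7,fy=7,interpolation=cv2.INTER_CUBIC)[:,:,::-1])
delta(612,-138,134)
E
python3 side.py 185
```

```text
t 5.9 now [ 611.1 -139.4  136.1] [-179.9   -0.4 -174.6] q6 -109.1 delta [-1.   1.3  2.1] spin 0 F [-0.1  0.6 -4.5] T [ 0.14 -0.19 -0.07] w 39.1
```

View pics/sr_185.png

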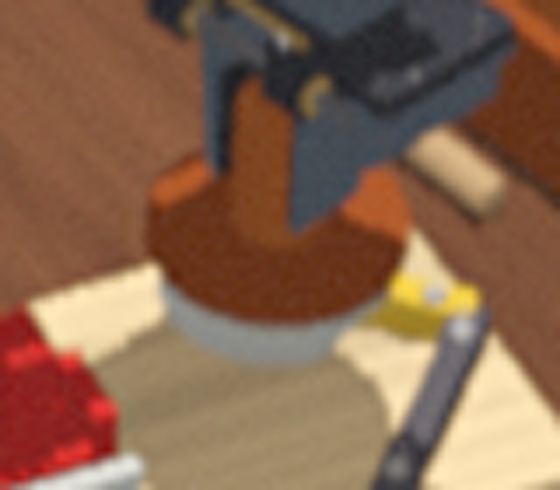

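>>> apply_moves(
  plan=[
    {"jaw": 1, "delta_pos": [-1, 1.3, 2], "spin": 0.17},
    {"jaw": 1, "delta_pos": [-1, 1.3, 2], "spin": 0.35},
    {"jaw": 1, "delta_pos": [-1, 1.3, 2], "spin": 0.52},
    {"jaw": 1, "delta_pos": [-1, 1.3, 2], "spin": 0.7},
    {"jaw": 1, "delta_pos": [-1, 1.3, 2], "spin": 0.87},
    {"jaw": 1, "delta_pos": [-1, 1.3, 2], "spin": 1.0},
    {"jaw": 1, "delta_pos": [-1, 1.3, 2], "spin": 1.0},
    {"jaw": 1, "delta_pos": [-1, 1.3, 2], "spin": 1.0},
  ],
)

```text
time_s: 6.9
ee_pos: [611.6, -137.7, 133.3]
ee_rot: [-179.5, -0.2, 128.2]
force: [0.7, -0.2, -6.1]
gripper_width: 39.8
```

```bash
python3 side.py 128
```

```text
t 6.95 now [ 611.7 -137.8  133.6] [-179.5   -0.2  128.2] q6 -51.7 delta [-0.4  0.1 -0.4] spin 0 F [-0.3 -0.2 -4.1] T [-0.02 -0.22 -0.1 ] w 38.9
```

View pics/sr_128.png

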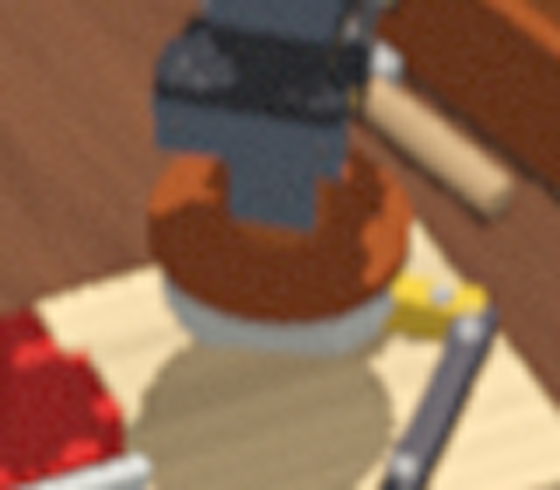

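At yaw 128 the lower edge of the collar runs straight from (200,340) to (340,355), so the flat faces roughly towards the camera. I fit its angle with a model outline.

```bash
cat > fitflat.py <<'E'
from h import *
s=env.state(); im=cams.grab_frame('side'); c=cams.calibration('side')
np.save('lastside.npy',im)
hsv=cv2.cvtColor(im,cv2.COLOR_RGB2HSV)
x0,y0,z0=s['ee_pos']; z0=z0-55.8
S=4
def poly(r,z,x,y,phi=None):
    th=np.radians(np.arange(0,360,3)); P=np.c_[r*np.cos(th),r*np.sin(th)]
    if phi is not None:
        n=np.array([np.cos(phi),np.sin(phi)]); d=P@n; P=P-np.maximum(d-42,0)[:,None]*n
    return proj(c,np.c_[P+[x,y],np.full(len(P),z)])
u=proj(c,[[x0,y0,z0+15]])[0].astype(int); o=u-[40,35]
cr=im[o[1]:o[1]+70,o[0]:o[0]+80].astype(float)
def draw(polys,val):
    m=np.zeros((70*S,80*S),np.uint8)
    cv2.fillConvexPoly(m,cv2.convexHull((((np.vstack(polys)-o+0.5)*S)).round().astype(np.int32)),1)
    return m
def mask(phi,dx,dy,dz):
    x,y,z=x0+dx,y0+dy,z0+dz
    col=draw([poly(50,z,x,y,phi),poly(50,z+26,x,y,phi)],1)
    fl=draw([poly(56,z+26,x,y),poly(56,z+38,x,y)],1)
    return cv2.resize((col&(1-fl)).astype(np.float32),(80,70),interpolation=cv2.INTER_AREA), cv2.resize(fl.astype(np.float32),(80,70),interpolation=cv2.INTER_AREA)
# collar score: low chroma gray
h=hsv[o[1]:o[1]+70,o[0]:o[0]+80]
chroma=cr.max(2)-cr.min(2)
sal=np.clip((45-chroma)/20,-1,1)*np.where(cr.mean(2)>80,1,0)   # gray positive
sal=np.where(sal==0,-1,sal)
orange=np.where((cr[:,:,0]-cr[:,:,2]>45)&(cr[:,:,0]>1.6*cr[:,:,1]),1,-1)
best=[]
for dx in (-4,-2,0,2,4):
  for dy in (-4,-2,0,2,4):
    for phi in range(0,360,5):
        m,f=mask(np.radians(phi),dx,dy,0)
        best.append(((m*sal).sum()+0.5*(f*orange).sum(),phi,dx,dy))
best.sort(reverse=True)
for b in best[:8]: print(b)
for phi in range(0,360,20): print(phi, round(max(b[0] for b in best if b[1]==phi),1),end='; ')
_,phi,dx,dy=best[0]
m,f=mask(np.radians(phi),dx,dy,0)
ov=cv2.resize(cr.astype(np.uint8),None,fx=5,fy=5,interpolation=cv2.INTER_CUBIC)
mm=cv2.resize((m>.5).astype(np.uint8),None,fx=5,fy=5); cn,_=cv2.findContours(mm,cv2.RETR_EXTERNAL,cv2.CHAIN_APPROX_NONE); o2=ov.copy(); cv2.drawContours(o2,cn,-1,(0,255,0),1)
sv=cv2.resize(((sal+1)*127).astype(np.uint8),None,fx=5,fy=5)
cv2.imwrite('pics/fit_%d.png'%(s['time_s']*10),np.hstack([o2[:,:,::-1],np.repeat(sv[:,:,None],3,2)])[:,:800])
print('\nyaw',s['ee_rot'][2],'time',s['time_s'])
E
python3 fitflat.py; ls pics
```

```text
(np.float64(286.859375), 330, 2, 4)
(np.float64(286.41875), 335, 2, 4)
(np.float64(285.821875), 325, 2, 4)
(np.float64(285.60625), 340, 2, 4)
(np.float64(284.86249999999995), 120, 2, 4)
(np.float64(284.85625), 355, 2, 4)
(np.float64(284.85625), 350, 2, 4)
(np.float64(284.85625), 345, 2, 4)
0 284.9; 20 284.9; 40 284.9; 60 284.9; 80 284.9; 100 284.9; 120 284.9; 140 279.7; 160 270.4; 180 266.3; 200 272.0; 220 277.3; 240 274.1; 260 267.3; 280 266.5; 300 274.1; 320 283.3; 340 285.6; 
yaw 128.16513290164104 time 6.95
fit_69.png
s2.png
side0.png
sidez.png
sr_128.png
sr_185.png
top0.png
topz.png
w1.png
wrist0.png
```

View pics/fit_69.png

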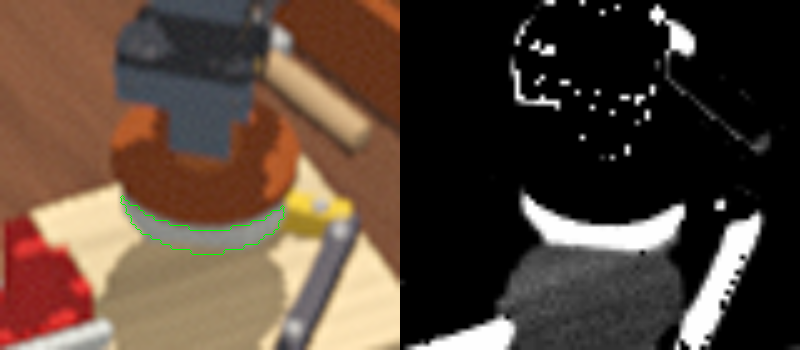

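```bash
sed -i 's/0.5\*(f\*orange).sum()/0/; s/for dy in (-4,-2,0,2,4):/for dy,dz in [(a,b) for a in (-4,-2,0,2,4) for b in (-4,0,4,8)]:/; s/mask(np.radians(phi),dx,dy,0)/mask(np.radians(phi),dx,dy,dz)/; s/best.append(\(.*\),phi,dx,dy))/best.append((\1,phi,dx,dy,dz))/; s/_,phi,dx,dy=best/_,phi,dx,dy,dz=best/' fitflat.py
sed -i "s/sal=np.where(sal==0,-1,sal)/sal=np.where(sal==0,-1,sal); sal=np.where(chroma<28,1.0,-1.0)*1; sal[:35]=np.where(sal[:35]>0,0,sal[:35])/" fitflat.py
python3 fitflat.py
```

```text
File "fitflat.py", line 34
    best.append((((m*sal).sum()+0,phi,dx,dy,dz))
               ^
SyntaxError: '(' was never closed
```

```bash
ls pics|grep fit; cp pics/fit_7*.png pics/fitb.png; sed -n 30,36p fitflat.py
```

```text
fit_69.png
for dx in (-4,-2,0,2,4):
  for dy,dz in [(a,b) for a in (-4,-2,0,2,4) for b in (-4,0,4,8)]:
    for phi in range(0,360,5):
        m,f=mask(np.radians(phi),dx,dy,dz)
        best.append((((m*sal).sum()+0,phi,dx,dy,dz))
best.sort(reverse=True)
for b in best[:8]: print(b)cp: cannot stat 'pics/fit_7*.png': No such file or directory
```

```bash
sed -i 's/best.append((((m/best.append(((m/' fitflat.py
python3 fitflat.py;  cp pics/fit_7*.png pics/fitb.png
```

```text
(np.float64(107.125), 225, 2, 4, 0)
(np.float64(106.4375), 230, 2, 4, 0)
(np.float64(105.875), 225, 0, 2, 4)
(np.float64(105.5), 220, 2, 4, 0)
(np.float64(105.4375), 220, 0, 2, 4)
(np.float64(105.3125), 225, -2, -2, 8)
(np.float64(105.125), 225, -4, -2, 8)
(np.float64(104.8125), 235, 2, 4, 0)
0 99.9; 20 99.9; 40 99.9; 60 99.9; 80 99.9; 100 99.9; 120 100.8; 140 99.0; 160 94.9; 180 90.1; 200 94.4; 220 105.5; 240 101.4; 260 88.2; 280 87.8; 300 96.4; 320 103.3; 340 100.7; 
yaw 128.15271294250326 time 7.0
```

View pics/fitb.png

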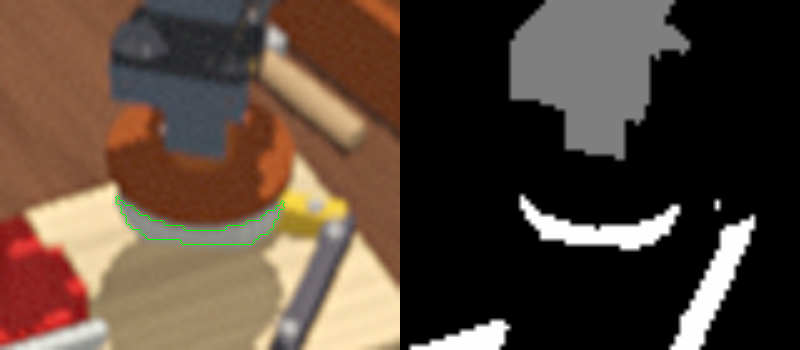

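The fit is clear: the flat faces about 224° in the world at tool yaw 128, so the flat is at yaw + 96. It has to face 31.8°, which means yaw −64. That is close to the joint 6 limit, so I'll turn part way, set the foot down in the mouth of the V, regrip and finish.

```bash
cat > jp.py <<'E'
import sys
from h import *
POSE=np.array([628.71,-141.89,np.radians(-13.178)])
a=[float(v) for v in sys.argv[1:]]
w=jw(POSE,[[a[0],a[1],a[2]]])[0]; print('target',w.round(1))
s=env.state();p=np.array(s['ee_pos']);d=p[:2]-POSE[:2];c,sn=np.cos(POSE[2]),np.sin(POSE[2])
f=s['force'];
print('jig xy',(c*d[0]+sn*d[1]).round(2),(-sn*d[0]+c*d[1]).round(2),'jig F',(c*f[0]+sn*f[1]).round(1),(-sn*f[0]+c*f[1]).round(1))
delta(*w,a[3] if len(a)>3 else None)
E
python3 jp.py -20 -5 72 47
```

```text
target [ 608.1 -142.2   72. ]
jig xy -17.31 0.03 jig F -0.9 0.3
t 7.05 now [ 611.9 -137.9  133.9] [-179.6   -0.2  128.1] q6 -51.7 delta [-1.3 -5.1 61.9] spin 1.416 F [-0.8  0.5 -5.2] T [-0.   -0.17  0.02] w 39.6
```

>>> apply_moves(
  plan=[
    {"jaw": 1, "delta_pos": [-1.3, -5, 5], "spin": 0.18},
    {"jaw": 1, "delta_pos": [-1.3, -5, 15], "spin": 0.36},
    {"jaw": 1, "delta_pos": [-1.3, -5, 25], "spin": 0.54},
    {"jaw": 1, "delta_pos": [-1.3, -5, 35], "spin": 0.72},
    {"jaw": 1, "delta_pos": [-1.3, -5, 45], "spin": 0.9},
    {"jaw": 1, "delta_pos": [-1.3, -5, 52], "spin": 1.08},
    {"jaw": 1, "delta_pos": [-1.3, -5, 58], "spin": 1.25},
    {"jaw": 1, "delta_pos": [-1.3, -5, 62], "spin": 1.416},
  ],
)

```text
time_s: 8.05
ee_pos: [608.1, -142.1, 71.6]
ee_rot: [-179.7, 0.4, 46.7]
force: [0.3, -0.2, -4.6]
gripper_width: 39.1
```

```bash
python3 jp.py -20 -5 68 47
```

```text
target [ 608.1 -142.2   68. ]
jig xy -19.99 -4.93 jig F 0.4 -0.1
t 8.05 now [ 608.1 -142.1   71.6] [-179.7    0.4   46.7] q6 29.3 delta [-0.   0.   3.6] spin -0.005 F [ 0.3 -0.2 -4.6] T [-0.09 -0.02 -0.01] w 39.1
```

>>> apply_moves(
  plan=[
    {"jaw": 1, "delta_pos": [0, 0, 0], "spin": 0.18},
    {"jaw": 1, "delta_pos": [0, 0, 0], "spin": 0.36},
    {"jaw": 1, "delta_pos": [0, 0, 1], "spin": 0.48},
    {"jaw": 1, "delta_pos": [0, 0, 2], "spin": 0.48},
    {"jaw": 1, "delta_pos": [0, 0, 3], "spin": 0.48},
    {"jaw": 1, "delta_pos": [0, 0, 4], "spin": 0.48},
    {"jaw": 1, "delta_pos": [0, 0, 4.5], "spin": 0.48},
    {"jaw": 1, "delta_pos": [0, 0, 4.5], "spin": 0.48},
  ],
)

```text
time_s: 9.05
ee_pos: [608.0, -142.2, 68.1]
ee_rot: [-180.0, 0.5, 19.2]
force: [-3.2, 0.4, 5.5]
gripper_width: 38.8
```

```bash
python3 jp.py -20 -5 68 20; python3 side.py seat
```

```text
target [ 608.1 -142.2   68. ]
jig xy -20.05 -5.0 jig F -3.2 -0.3
t 9.05 now [ 608.  -142.2   68.1] [-180.     0.5   19.2] q6 56.8 delta [0.  0.  0.1] spin -0.013 F [-3.2  0.4  5.5] T [0.22 0.59 0.05] w 38.8
t 9.1 now [ 608.  -142.2   68.1] [-180.     0.5   19.2] q6 56.8 delta [  4.6  -2.7 -66. ] spin 0 F [-4.   0.4  6.4] T [0.17 0.64 0.09] w 39.4
```

View pics/sr_seat.png

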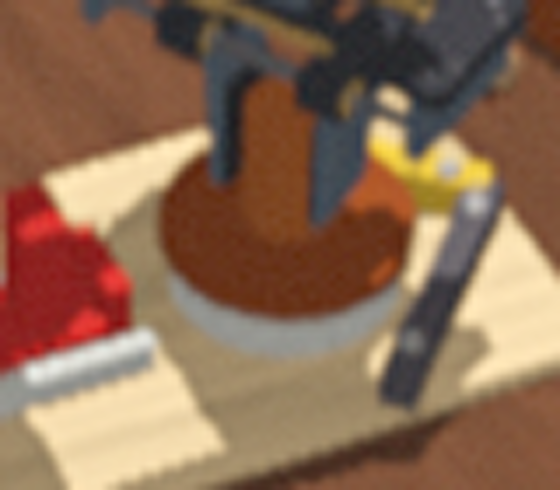

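The foot stands on the bed: the vertical force turned to +5.5 N at z 68. I release it and turn the gripper back for a fresh grip.

>>> apply_moves(
  plan=[
    {"jaw": 0.35, "delta_pos": [0, 0, 0], "spin": 0},
    {"jaw": 0.35, "delta_pos": [0, 0, 0], "spin": 0},
    {"jaw": 0.35, "delta_pos": [0, 0, 0], "spin": 0},
    {"jaw": 0.35, "delta_pos": [0, 0, 0], "spin": -0.18},
    {"jaw": 0.35, "delta_pos": [0, 0, 0], "spin": -0.36},
    {"jaw": 0.35, "delta_pos": [0, 0, 0], "spin": -0.54},
    {"jaw": 0.35, "delta_pos": [0, 0, 0], "spin": -0.72},
    {"jaw": 0.35, "delta_pos": [0, 0, 0], "spin": -0.9},
  ],
)

```text
time_s: 10.1
ee_pos: [608.3, -142.2, 67.9]
ee_rot: [-179.6, 0.3, 71.1]
force: [1.6, 0.1, 0.6]
gripper_width: 59.5
```

```bash
python3 jp.py -20 -5 67.5 115
```

```text
target [ 608.1 -142.2   67.5]
jig xy -19.83 -4.99 jig F 1.6 0.4
t 10.1 now [ 608.3 -142.2   67.9] [-179.6    0.3   71.1] q6 4.9 delta [-0.  -0.2  0.4] spin -0.766 F [1.6 0.1 0.6] T [ 0.01 -0.06 -0.02] w 59.5
```

>>> apply_moves(
  plan=[
    {"jaw": 0.35, "delta_pos": [0, -0.2, 0], "spin": -0.18},
    {"jaw": 0.35, "delta_pos": [0, -0.2, 0], "spin": -0.36},
    {"jaw": 0.35, "delta_pos": [0, -0.2, 0], "spin": -0.54},
    {"jaw": 0.35, "delta_pos": [0, -0.2, 0], "spin": -0.72},
    {"jaw": 0.35, "delta_pos": [0, -0.2, 0], "spin": -0.77},
    {"jaw": 1, "delta_pos": [0, -0.2, 0], "spin": -0.77},
    {"jaw": 1, "delta_pos": [0, -0.2, 0], "spin": -0.77},
    {"jaw": 1, "delta_pos": [0, -0.2, 0], "spin": -0.77},
  ],
  squeeze=40,
)

```text
time_s: 11.1
ee_pos: [608.3, -142.1, 67.8]
ee_rot: [-179.6, -0.1, 115.2]
force: [0.5, -0.1, 0.2]
gripper_width: 39.5
```

```bash
python3 jp.py -20 -5 67.5 32; python3 fitflat.py
```

```text
target [ 608.1 -142.2   67.5]
jig xy -19.79 -4.86 jig F 0.5 0.1
t 11.1 now [ 608.3 -142.1   67.8] [-1.796e+02 -1.000e-01  1.152e+02] q6 -39.2 delta [ 0.  -0.2  0.3] spin 1.453 F [ 0.5 -0.1  0.2] T [ 0.1  -0.41 -0.01] w 39.5
(np.float64(133.4375), 355, 2, 4, 0)
(np.float64(133.4375), 350, 2, 4, 0)
(np.float64(133.4375), 345, 2, 4, 0)
(np.float64(133.4375), 115, 2, 4, 0)
(np.float64(133.4375), 110, 2, 4, 0)
(np.float64(133.4375), 105, 2, 4, 0)
(np.float64(133.4375), 100, 2, 4, 0)
(np.float64(133.4375), 95, 2, 4, 0)
0 133.4; 20 133.4; 40 133.4; 60 133.4; 80 133.4; 100 133.4; 120 133.4; 140 128.7; 160 121.5; 180 114.8; 200 113.6; 220 111.6; 240 111.9; 260 111.4; 280 113.8; 300 120.7; 320 128.1; 340 133.1; 
yaw 115.22526067518369 time 11.1
```

>>> apply_moves(
  plan=[
    {"jaw": 1, "delta_pos": [0, 0, -0.5], "spin": 0.18},
    {"jaw": 1, "delta_pos": [0, 0, -0.5], "spin": 0.36},
    {"jaw": 1, "delta_pos": [0, 0, -0.5], "spin": 0.54},
    {"jaw": 1, "delta_pos": [0, 0, -0.5], "spin": 0.72},
    {"jaw": 1, "delta_pos": [0, 0, -0.5], "spin": 0.9},
    {"jaw": 1, "delta_pos": [0, 0, -0.5], "spin": 1.08},
    {"jaw": 1, "delta_pos": [0, 0, -0.5], "spin": 1.27},
    {"jaw": 1, "delta_pos": [0, 0, -0.5], "spin": 1.453},
  ],
)

```text
time_s: 12.15
ee_pos: [607.4, -141.2, 67.9]
ee_rot: [-179.7, 0.5, 31.6]
force: [-1.6, 1.8, -0.0]
gripper_width: 39.3
```

```bash
python3 jp.py -3 0 67.8 32; python3 side.py v32
```

```text
target [ 625.8 -141.2   67.8]
jig xy -20.88 -4.15 jig F -2.0 1.3
t 12.15 now [ 607.4 -141.2   67.9] [-179.7    0.5   31.6] q6 44.4 delta [15.6  9.6 -0. ] spin -0.007 F [-1.6  1.8 -0. ] T [0.58 0.06 0.12] w 39.3
t 12.2 now [ 607.6 -141.3   68. ] [-179.8    0.5   31.4] q6 44.6 delta [  5.   -0.8 -66. ] spin 0 F [-0.5  0.6 -1.2] T [ 0.16 -0.11  0.03] w 39.8
```

View pics/sr_v32.png

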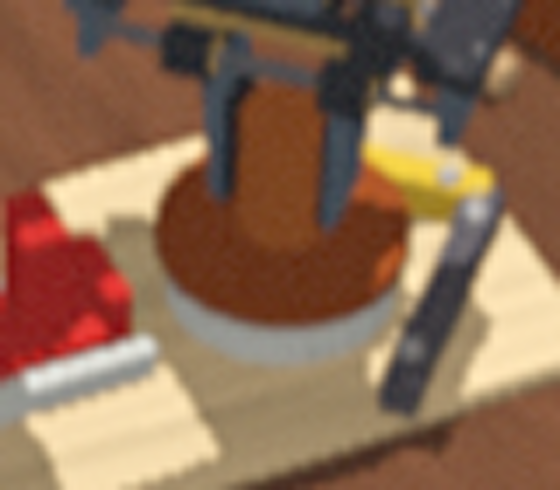

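At yaw 31.6 the tool's x points at the yellow wall and its y at the dark wall. I approach both walls.

>>> apply_moves(
  plan=[
    {"jaw": 1, "delta_pos": [3, 2, -0.2], "spin": 0},
    {"jaw": 1, "delta_pos": [6, 4, -0.2], "spin": 0},
    {"jaw": 1, "delta_pos": [9, 6, -0.2], "spin": 0},
    {"jaw": 1, "delta_pos": [12, 8, -0.2], "spin": 0},
    {"jaw": 1, "delta_pos": [14, 9, -0.2], "spin": 0},
    {"jaw": 1, "delta_pos": [15, 9.6, -0.2], "spin": 0},
    {"jaw": 1, "delta_pos": [15.6, 9.6, -0.2], "spin": 0},
    {"jaw": 1, "delta_pos": [15.6, 9.6, -0.2], "spin": 0},
  ],
)

```text
time_s: 13.2
ee_pos: [626.1, -141.6, 68.1]
ee_rot: [-179.8, 0.4, 31.4]
force: [-3.0, -1.2, 1.8]
gripper_width: 39.1
```

```bash
python3 jp.py 0 0 67.8 32
```

```text
target [ 628.7 -141.9   67.8]
jig xy -2.63 -0.3 jig F -2.6 -1.9
t 13.2 now [ 626.1 -141.6   68.1] [-179.8    0.4   31.4] q6 45.0 delta [2.1 1.6 0.3] spin -0.011 F [-3.  -1.2  1.8] T [-0.2   0.51 -0.01] w 39.1
```

>>> apply_moves(
  plan=[
    {"jaw": 1, "delta_pos": [0.5, 0.5, 0], "spin": 0},
    {"jaw": 1, "delta_pos": [1, 1, 0], "spin": 0},
    {"jaw": 1, "delta_pos": [1.5, 1.5, 0], "spin": 0},
    {"jaw": 1, "delta_pos": [2, 1.8, 0], "spin": 0},
    {"jaw": 1, "delta_pos": [2.5, 2.2, 0], "spin": 0},
    {"jaw": 1, "delta_pos": [3, 2.6, 0], "spin": 0},
    {"jaw": 1, "delta_pos": [3.5, 3, 0], "spin": 0},
    {"jaw": 1, "delta_pos": [3.5, 3, 0], "spin": 0},
  ],
)

```text
time_s: 14.2
ee_pos: [629.6, -142.0, 68.1]
ee_rot: [-179.7, 0.5, 31.4]
force: [-5.9, 0.1, 5.6]
gripper_width: 39.4
```

```bash
python3 jp.py 0 0 67.8 32
```

```text
target [ 628.7 -141.9   67.8]
jig xy 0.86 0.06 jig F -5.8 -1.2
t 14.2 now [ 629.6 -142.    68.1] [-179.7    0.5   31.4] q6 45.1 delta [-0.7 -0.6  0.3] spin -0.011 F [-5.9  0.1  5.6] T [0.33 1.19 0.12] w 39.4
```

>>> apply_moves(
  plan=[
    {"jaw": 1, "delta_pos": [1, 1, -0.3], "spin": 0},
    {"jaw": 1, "delta_pos": [1.5, 1.5, -0.3], "spin": 0},
    {"jaw": 1, "delta_pos": [2, 2, -0.3], "spin": 0},
    {"jaw": 1, "delta_pos": [2.5, 2.5, -0.3], "spin": 0},
    {"jaw": 1, "delta_pos": [3, 3, -0.3], "spin": 0},
    {"jaw": 1, "delta_pos": [3, 3, -0.3], "spin": 0},
    {"jaw": 1, "delta_pos": [3, 3, -0.3], "spin": 0},
    {"jaw": 1, "delta_pos": [3, 3, -0.3], "spin": 0},
  ],
)

```text
time_s: 15.2
ee_pos: [630.2, -142.1, 68.4]
ee_rot: [-179.4, 0.9, 31.4]
force: [-11.0, 1.8, 9.1]
gripper_width: 39.3
```

```bash
python3 jp.py 0 0 67.8 32
```

```text
target [ 628.7 -141.9   67.8]
jig xy 1.47 0.12 jig F -11.1 -0.8
t 15.2 now [ 630.2 -142.1   68.4] [-179.4    0.9   31.4] q6 45.1 delta [-1.1 -0.9  0.6] spin -0.01 F [-11.    1.8   9.1] T [0.62 2.18 0.07] w 39.3
```

Contact with both walls: the axis is at about (1.5, 0.1) in my jig frame, against y −5.7 if only round parts touched. So the flat is nearly home. Next I roll it a few degrees each way, pressing lightly, to find the exact bed.

>>> apply_moves(
  plan=[
    {"jaw": 1, "delta_pos": [2, 2, -0.5], "spin": -0.03},
    {"jaw": 1, "delta_pos": [2, 2, -0.5], "spin": -0.06},
    {"jaw": 1, "delta_pos": [2, 2, -0.5], "spin": -0.1},
    {"jaw": 1, "delta_pos": [2, 2, -0.5], "spin": -0.1},
    {"jaw": 1, "delta_pos": [2, 2, -0.5], "spin": -0.1},
    {"jaw": 1, "delta_pos": [2, 2, -0.5], "spin": -0.1},
    {"jaw": 1, "delta_pos": [2, 2, -0.5], "spin": -0.1},
    {"jaw": 1, "delta_pos": [2, 2, -0.5], "spin": -0.1},
  ],
)

```text
time_s: 16.2
ee_pos: [629.5, -143.6, 68.7]
ee_rot: [-179.0, 1.2, 37.0]
force: [-12.0, -2.8, 6.4]
gripper_width: 39.7
```

```bash
cat > avg.py <<'E'
from h import *
POSE=np.array([628.71,-141.89,np.radians(-13.178)])
s=env.state();n=POSE[2]
p=np.array(s['ee_pos'])[:2]-POSE[:2]
f=s['force'][:2]
Y=n+np.pi/4;D=n-np.pi/4
u=lambda a:np.array([np.cos(a),np.sin(a)])
print('toward yellow %.2f dark %.2f | F yellow %.1f dark %.1f Fz %.1f Tz %.2f yaw %.1f tilt'%(p@u(Y),p@u(D),f@u(Y),f@u(D),s['force'][2],s['torque'][2],s['ee_rot'][2]),s['ee_rot'][:2].round(2),'z',s['ee_pos'][2].round(1),'t',s['time_s'],'efforts',s['effort'][5].round(3), 'tool delta to (0,0) base')
E
python3 avg.py
```

```text
toward yellow -0.28 dark 1.89 | F yellow -11.7 dark -4.0 Fz 6.4 Tz -0.54 yaw 37.0 tilt [-179.05    1.17] z 68.7 t 16.2 efforts -0.541 tool delta to (0,0) base
```

>>> apply_moves(
  plan=[
    {"jaw": 1, "delta_pos": [1.5, 0, 0], "spin": 0.05},
    {"jaw": 1, "delta_pos": [1.5, 0, 0], "spin": 0.1},
    {"jaw": 1, "delta_pos": [1.5, 0, 0], "spin": 0.15},
    {"jaw": 1, "delta_pos": [1.5, 0, 0], "spin": 0.2},
    {"jaw": 1, "delta_pos": [1.5, 0, 0], "spin": 0.2},
    {"jaw": 1, "delta_pos": [1.5, 0, 0], "spin": 0.2},
    {"jaw": 1, "delta_pos": [1.5, 0, 0], "spin": 0.2},
    {"jaw": 1, "delta_pos": [1.5, 0, 0], "spin": 0.2},
  ],
)

```text
time_s: 17.2
ee_pos: [629.6, -142.0, 68.8]
ee_rot: [-179.2, 1.4, 25.6]
force: [-6.2, 3.2, 4.5]
gripper_width: 39.3
```

```bash
python3 avg.py
```

```text
toward yellow 0.71 dark 0.58 | F yellow -3.6 dark -6.0 Fz 4.5 Tz 0.32 yaw 25.6 tilt [-179.18    1.43] z 68.8 t 17.2 efforts 0.294 tool delta to (0,0) base
```

>>> apply_moves(
  plan=[
    {"jaw": 1, "delta_pos": [0, 0, 0.3], "spin": -0.04},
    {"jaw": 1, "delta_pos": [0, 0, 0.6], "spin": -0.08},
    {"jaw": 1, "delta_pos": [0.5, 0.5, 0.6], "spin": -0.1},
    {"jaw": 1, "delta_pos": [1, 1, 0.6], "spin": -0.1},
    {"jaw": 1, "delta_pos": [1.5, 1.5, 0.6], "spin": -0.1},
    {"jaw": 1, "delta_pos": [2, 2, 0.6], "spin": -0.1},
    {"jaw": 1, "delta_pos": [2, 2, 0.6], "spin": -0.1},
    {"jaw": 1, "delta_pos": [2, 2, 0.6], "spin": -0.1},
  ],
)

```text
time_s: 18.2
ee_pos: [631.0, -142.8, 68.8]
ee_rot: [-178.9, 1.5, 31.3]
force: [-7.5, -0.1, 7.7]
gripper_width: 39.5
```

```bash
python3 avg.py
```

```text
toward yellow 1.45 dark 2.02 | F yellow -6.4 dark -3.9 Fz 7.7 Tz -0.31 yaw 31.3 tilt [-178.94    1.45] z 68.8 t 18.2 efforts -0.294 tool delta to (0,0) base
```

>>> apply_moves(
  plan=[
    {"jaw": 1, "delta_pos": [0, 0, 0.3], "spin": 0.02},
    {"jaw": 1, "delta_pos": [0.5, 0, 0.3], "spin": 0.04},
    {"jaw": 1, "delta_pos": [1, 0, 0.3], "spin": 0.04},
    {"jaw": 1, "delta_pos": [1, 0, 0.3], "spin": 0.04},
    {"jaw": 1, "delta_pos": [1, 0, 0.3], "spin": 0.04},
    {"jaw": 1, "delta_pos": [1, 0, 0.3], "spin": 0.04},
    {"jaw": 1, "delta_pos": [1, 0, 0.3], "spin": 0.04},
    {"jaw": 1, "delta_pos": [1, 0, 0.3], "spin": 0.04},
  ],
)

```text
time_s: 19.2
ee_pos: [631.4, -142.0, 68.8]
ee_rot: [-179.0, 1.5, 29.1]
force: [-5.8, 0.4, 6.8]
gripper_width: 39.2
```

```bash
python3 avg.py
```

```text
toward yellow 2.22 dark 1.53 | F yellow -4.7 dark -3.4 Fz 6.8 Tz 0.35 yaw 29.1 tilt [-178.96    1.54] z 68.8 t 19.2 efforts 0.333 tool delta to (0,0) base
```

Turning only 2° swings the torque from −0.31 to +0.35, so the flat resists both ways and is bedded. I relax the torque and let go.

>>> apply_moves(
  plan=[
    {"jaw": 1, "delta_pos": [0.5, 0.5, 0], "spin": -0.02},
    {"jaw": 1, "delta_pos": [0.5, 0.5, 0], "spin": -0.02},
    {"jaw": 1, "delta_pos": [0.5, 0.5, 0], "spin": -0.02},
    {"jaw": 1, "delta_pos": [0.5, 0.5, 0], "spin": -0.02},
    {"jaw": 1, "delta_pos": [0.5, 0.5, 0], "spin": -0.02},
    {"jaw": 1, "delta_pos": [0.5, 0.5, 0], "spin": -0.02},
    {"jaw": 1, "delta_pos": [0.5, 0.5, 0], "spin": -0.02},
    {"jaw": 1, "delta_pos": [0.5, 0.5, 0], "spin": -0.02},
  ],
)

```text
time_s: 20.2
ee_pos: [631.7, -142.4, 68.9]
ee_rot: [-178.9, 1.6, 30.2]
force: [-5.6, -1.3, 5.1]
gripper_width: 39.2
```

```bash
python3 avg.py
```

```text
toward yellow 2.24 dark 2.03 | F yellow -5.5 dark -1.9 Fz 5.1 Tz -0.18 yaw 30.2 tilt [-178.92    1.58] z 68.9 t 20.2 efforts -0.192 tool delta to (0,0) base
```

>>> apply_moves(
  plan=[
    {"jaw": 0.2, "delta_pos": [0, 0, 0], "spin": 0.005},
    {"jaw": 0.2, "delta_pos": [0, 0, 0], "spin": 0.005},
    {"jaw": 0.2, "delta_pos": [0, 0, 0], "spin": 0.005},
    {"jaw": 0.2, "delta_pos": [0, 0, 0], "spin": 0.005},
    {"jaw": 0.2, "delta_pos": [0, 0, -20], "spin": 0.005},
    {"jaw": 0.2, "delta_pos": [0, 0, -50], "spin": 0.005},
    {"jaw": 0.2, "delta_pos": [0, 0, -80], "spin": 0.005},
    {"jaw": 0.2, "delta_pos": [0, 0, -80], "spin": 0.005},
  ],
)

```text
time_s: 21.2
ee_pos: [636.1, -143.0, 151.5]
ee_rot: [-179.2, 1.3, 29.9]
force: [0.3, -0.1, -0.4]
gripper_width: 72.7
```

```bash
cat > wl.py <<'E'
import sys
from h import *
c=cams.calibration('wrist'); im=cams.grab_frame('wrist'); np.save('lastw.npy',im)
cv2.imwrite(f'pics/{sys.argv[1]}.png',im[:,:,::-1])
s=env.state(); print(s['ee_pos'].round(1),s['ee_rot'].round(2),s['force'].round(1),s['time_s'])
import pickle; pickle.dump({k:np.array(v) for k,v in c.items()},open('lastc.pkl','wb'))
E
python3 wl.py w3
```

```text
[ 634.9 -142.7  149.5] [-179.02    1.49   29.89] [-0.3  0.1 -0.7] 21.25
```

View pics/w3.png

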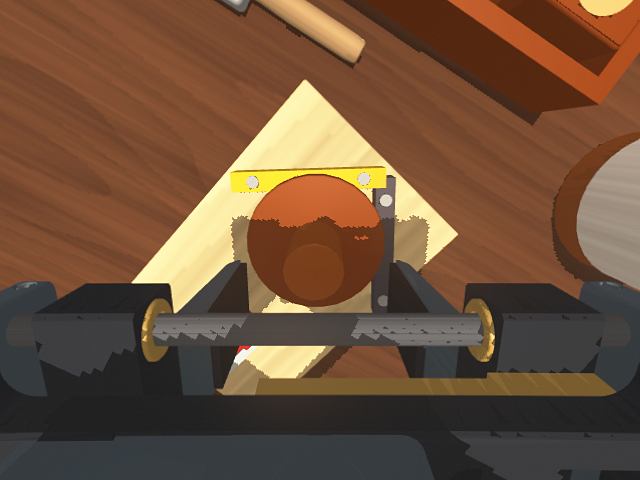

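The wrist view shows the foot between both walls: yellow wall along row 170 to 190, dark wall at column 385, flange centre near (316,240). I measure its position relative to the jig.

```bash
cat > rel.py <<'E'
from h import *
import pickle
c=pickle.load(open('lastc.pkl','rb'))
im=np.load('lastw.npy')
g=cv2.cvtColor(im,cv2.COLOR_RGB2HSV)
# bed mask: pale; foot: orange (flange)
J=np.array([[88,95,12],[88,-95,12],[-18.3,77.7,34.]])
uv=np.array([[304.5,80],[457.5,233.5],[233,192]])
f=lambda p:(proj(c,jw(p,J))-uv).ravel()
r=least_squares(f,[629,-142,-.23],x_scale=[100,100,1]);P=r.x
print('jig',P[:2].round(2),np.degrees(P[2]).round(2),r.fun.round(1))
# flange circle: sample outline points at z=38
th=np.linspace(0,2*np.pi,200)
def fit(pts,z,rad):
    w=unproj(c,pts,z)[:,:2]
    q=least_squares(lambda a:np.hypot(*(w-a[:2]).T)-rad,[629,-142],loss='soft_l1')
    return q.x, np.abs(q.fun).mean()
o=np.load('pts.npy',allow_pickle=True).item()
for k,(z,rad) in dict(fl=(38+12,56),st=(112,20)).items():
    x,e=fit(np.array(o[k],float),z,rad); d=x-P[:2]; cs,sn=np.cos(P[2]),np.sin(P[2])
    print(k,x.round(1),'jig',(cs*d[0]+sn*d[1]).round(2),(-sn*d[0]+cs*d[1]).round(2),'res',round(e,2))
E
python3 - <<'E'
import numpy as np,cv2
im=np.load('lastw.npy')
b=cv2.resize(im[155:315,220:420],None,fx=4,fy=3.75,interpolation=cv2.INTER_CUBIC)
cv2.imwrite('pics/w3z.png',b[:,:,::-1])
E
```

```text
(no output)
```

View pics/w3z.png

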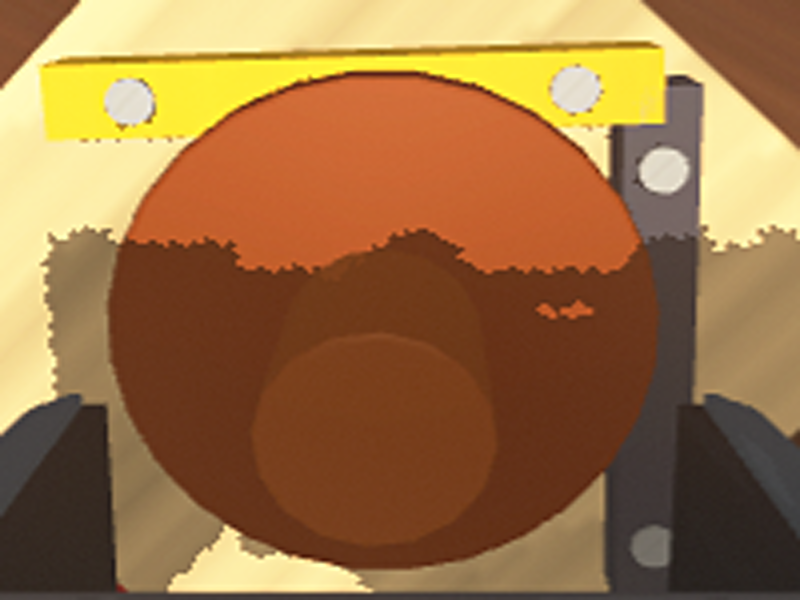

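```bash
python3 - <<'E'
import numpy as np
f=lambda L:[(220+x/4-.4,155+y/3.75-.4) for x,y in L]
np.save('pts.npy',dict(fl=f([(110,315),(657,315),(380,71),(395,568),(500,92),(590,150),(150,430),(250,525),(600,480),(500,545)]),st=f([(252,440),(497,440),(375,333),(375,546)])),allow_pickle=True)
E
python3 rel.py
sed -e 's/,\[-18.3,77.7,34.\]//; s/,\[233,192\]//' rel.py > rel2.py; python3 rel2.py
sed -e 's/77.7,34/77.7,12/' rel.py > rel3.py; python3 rel3.py; python3 jp.py 0 0 72
```

```text
jig [ 629.26 -142.56] -13.28 [ 0.  -1.8  2.   1.3 -1.9  1.2]
fl [ 631.7 -142.1] jig 2.22 1.04 res 0.99
st [ 630.3 -142.1] jig 0.87 0.63 res 0.65
jig [ 628.5 -142.3] -13.11 [-1.2 -1.   1.3  1.5]
fl [ 631.7 -142.1] jig 3.02 0.95 res 0.99
st [ 630.3 -142.1] jig 1.67 0.54 res 0.65
jig [ 627.71 -141.7 ] -13.01 [-2.6 -0.4  0.3  1.6  2.6 -1.1]
fl [ 631.7 -142.1] jig 3.93 0.54 res 0.99
st [ 630.3 -142.1] jig 2.58 0.14 res 0.65
target [ 628.7 -141.9   72. ]
jig xy 6.18 0.57 jig F -0.3 0.0
t 21.25 now [ 634.9 -142.7  149.5] [-179.     1.5   29.9] q6 46.7 delta [-2.9 -2.5 77.7] spin 0 F [-0.3  0.1 -0.7] T [-0.03 -0.06  0.01] w 72.7
```

The foot measures at home within the calibration, at about (+1 to 2, +0.5) mm; if only round parts touched it would be at (−5.7, −5.7). Next is the clamp.

```bash
python3 jp.py -136 0.3 150 -13.2
```

```text
target [ 496.4 -110.6  150. ]
jig xy 6.18 0.57 jig F -0.3 0.0
t 21.25 now [ 634.9 -142.7  149.5] [-179.     1.5   29.9] q6 46.7 delta [-104.   -96.8    3.9] spin 0.752 F [-0.3  0.1 -0.7] T [-0.03 -0.06  0.01] w 72.7
```

>>> apply_moves(
  plan=[
    {"jaw": 0, "delta_pos": [-10, -9, 0.5], "spin": 0.1},
    {"jaw": 0, "delta_pos": [-40, -37, 1.5], "spin": 0.27},
    {"jaw": 0, "delta_pos": [-75, -70, 2.7], "spin": 0.45},
    {"jaw": 0, "delta_pos": [-104, -97, 3.9], "spin": 0.62},
    {"jaw": 0, "delta_pos": [-104, -97, 3.9], "spin": 0.752},
    {"jaw": 0, "delta_pos": [-104, -97, 3.9], "spin": 0.752},
    {"jaw": 0, "delta_pos": [-104, -97, 3.9], "spin": 0.752},
    {"jaw": 0, "delta_pos": [-104, -97, 3.9], "spin": 0.752},
  ],
)

```text
time_s: 22.25
ee_pos: [496.5, -110.5, 149.5]
ee_rot: [179.7, 1.8, -13.1]
force: [-0.4, 0.2, 0.3]
gripper_width: 90.8
```

```bash
python3 wl.py w4; python3 jp.py -136 0.3 53 -13.2; python3 - <<'E'
from h import *
import pickle
c=pickle.load(open('lastc.pkl','rb')); im=np.load('lastw.npy').copy()
P=np.array([629.3,-142.0,np.radians(-13.2)])
b=jw(P,[[-149,16,94],[-125,16,94],[-125,-16,94],[-149,-16,94]])
cv2.polylines(im,[proj(c,b).round().astype(np.int32)],True,(0,255,0),1)
th=np.linspace(0,6.28,60)
for r,z in((56,50),(20,112)): cv2.polylines(im,[proj(c,jw(P,np.c_[r*np.cos(th),r*np.sin(th),0*th+z])).round().astype(np.int32)],True,(0,255,0),1)
cv2.imwrite('pics/w4.png',im[:,:,::-1])
E
```

```text
[ 496.5 -110.5  149.6] [179.7    1.8  -13.16] [-1.2 -0.4 -0.2] 22.3
target [ 496.4 -110.6   53. ]
jig xy -135.87 0.44 jig F -1.1 -0.7
t 22.3 now [ 496.5 -110.5  149.6] [179.7   1.8 -13.2] q6 89.7 delta [ 2.9 -0.4 96.6] spin 0.001 F [-1.2 -0.4 -0.2] T [ 0.03  0.01 -0.03] w 91.3
```

View pics/w4.png

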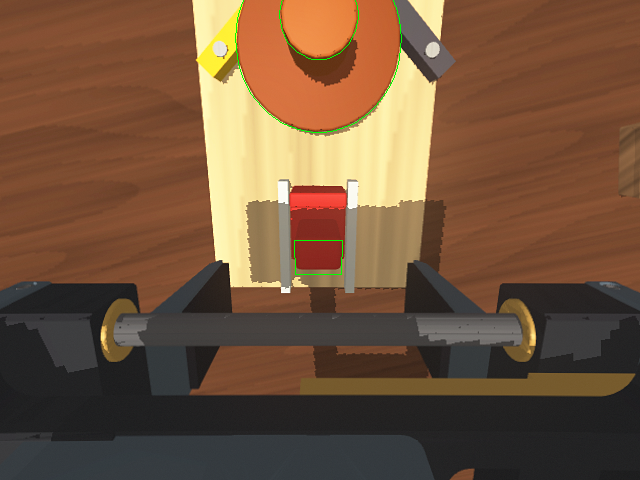

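The foot circles overlay exactly. The clamp grip shows at columns 296 to 343, bottom row 270, about 3 mm further forward than predicted. I descend and grip it.

>>> apply_moves(
  plan=[
    {"jaw": 0, "delta_pos": [3, -0.4, 30], "spin": 0},
    {"jaw": 0, "delta_pos": [4, -0.4, 60], "spin": 0},
    {"jaw": 0, "delta_pos": [5, -0.4, 85], "spin": 0},
    {"jaw": 0, "delta_pos": [5, -0.4, 96], "spin": 0},
    {"jaw": 1, "delta_pos": [5, -0.4, 96], "spin": 0},
    {"jaw": 1, "delta_pos": [5, -0.4, 96], "spin": 0},
    {"jaw": 1, "delta_pos": [5, -0.4, 96], "spin": 0},
    {"jaw": 1, "delta_pos": [5, -0.4, 96], "spin": 0},
  ],
  squeeze=20,
)

```text
time_s: 23.3
ee_pos: [498.8, -111.1, 54.1]
ee_rot: [179.7, 1.7, -13.2]
force: [-0.7, -0.4, 0.6]
gripper_width: 54.0
```

>>> apply_moves(
  plan=[
    {"jaw": 1, "delta_pos": [0, 0, 0], "spin": 0},
    {"jaw": 1, "delta_pos": [0, 0, 0], "spin": 0},
    {"jaw": 1, "delta_pos": [0, 0, 0], "spin": 0},
    {"jaw": 1, "delta_pos": [0, 0, 0], "spin": 0},
    {"jaw": 1, "delta_pos": [0, 0, 0], "spin": 0},
    {"jaw": 1, "delta_pos": [0, 0, 0], "spin": 0},
    {"jaw": 1, "delta_pos": [0, 0, 0], "spin": 0},
    {"jaw": 1, "delta_pos": [0, 0, 0], "spin": 0},
  ],
)

```text
time_s: 24.3
ee_pos: [498.8, -111.5, 54.3]
ee_rot: [179.7, 1.7, -13.2]
force: [-1.3, -4.8, 2.1]
gripper_width: 32.2
```

```bash
python3 jp.py -96 0.3 53 -13.2
```

```text
target [ 535.3 -119.7   53. ]
jig xy -133.44 0.01 jig F -0.2 -5.0
t 24.3 now [ 498.8 -111.5   54.3] [179.7   1.7 -13.2] q6 89.8 delta [37.5 -0.3  0.1] spin 0.001 F [-1.3 -4.8  2.1] T [-0.34  0.17 -0.05] w 32.2
```

>>> apply_moves(
  plan=[
    {"jaw": 1, "delta_pos": [5, 0.3, -0.2], "spin": 0},
    {"jaw": 1, "delta_pos": [11, 0.4, -0.4], "spin": 0},
    {"jaw": 1, "delta_pos": [17, 0.4, -0.6], "spin": 0},
    {"jaw": 1, "delta_pos": [23, 0.4, -0.7], "spin": 0},
    {"jaw": 1, "delta_pos": [29, 0.4, -0.9], "spin": 0},
    {"jaw": 1, "delta_pos": [33, 0.4, -1.0], "spin": 0},
    {"jaw": 1, "delta_pos": [36, 0.4, -1.1], "spin": 0},
    {"jaw": 1, "delta_pos": [36, 0.4, -1.1], "spin": 0},
  ],
)

```text
time_s: 25.3
ee_pos: [534.5, -120.0, 54.3]
ee_rot: [179.7, 1.6, -13.2]
force: [-0.8, 1.2, 2.7]
gripper_width: 31.8
```

```bash
python3 jp.py -88 0.3 54 -13.2
```

```text
target [ 543.1 -121.5   54. ]
jig xy -96.73 -0.13 jig F -1.1 1.0
t 25.3 now [ 534.5 -120.    54.3] [179.7   1.6 -13.2] q6 89.8 delta [ 8.7 -0.4  0. ] spin 0.001 F [-0.8  1.2  2.7] T [ 0.63  0.19 -0.03] w 31.8
```

>>> apply_moves(
  plan=[
    {"jaw": 1, "delta_pos": [1.5, 0, 0], "spin": 0},
    {"jaw": 1, "delta_pos": [3, 0, -0.1], "spin": 0},
    {"jaw": 1, "delta_pos": [4.5, 0, -0.1], "spin": 0},
    {"jaw": 1, "delta_pos": [5.5, 0, -0.2], "spin": 0},
    {"jaw": 1, "delta_pos": [6.5, 0, -0.2], "spin": 0},
    {"jaw": 1, "delta_pos": [7, 0, -0.2], "spin": 0},
    {"jaw": 1, "delta_pos": [7, 0, -0.2], "spin": 0},
    {"jaw": 1, "delta_pos": [7, 0, -0.2], "spin": 0},
  ],
)

```text
time_s: 26.3
ee_pos: [541.4, -121.6, 54.3]
ee_rot: [179.7, 1.6, -13.2]
force: [-2.7, 0.4, 3.9]
gripper_width: 31.8
```

```bash
python3 jp.py -88 0.3 54 -13.2
```

```text
target [ 543.1 -121.5   54. ]
jig xy -89.64 -0.14 jig F -2.7 -0.2
t 26.3 now [ 541.4 -121.6   54.3] [179.7   1.6 -13.2] q6 89.8 delta [ 1.6 -0.4  0.2] spin 0.001 F [-2.7  0.4  3.9] T [ 0.62  0.41 -0.01] w 31.8
```

>>> apply_moves(
  plan=[
    {"jaw": 1, "delta_pos": [0.5, 0, 0], "spin": 0},
    {"jaw": 1, "delta_pos": [1, 0, 0], "spin": 0},
    {"jaw": 1, "delta_pos": [1.5, 0, 0], "spin": 0},
    {"jaw": 1, "delta_pos": [2, 0, -0.1], "spin": 0},
    {"jaw": 1, "delta_pos": [2.5, 0, -0.1], "spin": 0},
    {"jaw": 1, "delta_pos": [3, 0, -0.1], "spin": 0},
    {"jaw": 1, "delta_pos": [3.5, 0, -0.1], "spin": 0},
    {"jaw": 1, "delta_pos": [3.5, 0, -0.1], "spin": 0},
  ],
)

```text
time_s: 27.3
ee_pos: [541.8, -121.7, 54.2]
ee_rot: [179.7, 2.0, -13.2]
force: [-9.9, 2.2, 9.2]
gripper_width: 32.0
```

```bash
python3 jp.py -88 0.3 54 -13.2
```

```text
target [ 543.1 -121.5   54. ]
jig xy -89.24 -0.17 jig F -10.2 -0.1
t 27.3 now [ 541.8 -121.7   54.2] [179.7   2.  -13.2] q6 89.8 delta [ 1.2 -0.5  0.2] spin 0.0 F [-9.9  2.2  9.2] T [ 0.76  1.37 -0.25] w 32.0
```

The jaw stopped at 44.2 mm travel with 10 N, so it is snug; the unbedded value would be 39. One slightly firmer push will seat the foot.

>>> apply_moves(
  plan=[
    {"jaw": 1, "delta_pos": [2, 0, 0], "spin": 0},
    {"jaw": 1, "delta_pos": [3, 0, 0], "spin": 0},
    {"jaw": 1, "delta_pos": [4, 0, 0], "spin": 0},
    {"jaw": 1, "delta_pos": [5, 0, 0], "spin": 0},
    {"jaw": 1, "delta_pos": [5, 0, 0], "spin": 0},
    {"jaw": 1, "delta_pos": [5, 0, 0], "spin": 0},
    {"jaw": 1, "delta_pos": [5, 0, 0], "spin": 0},
    {"jaw": 1, "delta_pos": [5, 0, 0], "spin": 0},
  ],
)

```text
time_s: 28.3
ee_pos: [541.9, -121.7, 54.2]
ee_rot: [179.7, 2.6, -13.2]
force: [-12.6, 2.7, 14.8]
gripper_width: 31.8
```

```bash
python3 jp.py -88 0.3 54 -13.2
```

```text
target [ 543.1 -121.5   54. ]
jig xy -89.14 -0.16 jig F -12.9 -0.2
t 28.3 now [ 541.9 -121.7   54.2] [179.7   2.6 -13.2] q6 89.8 delta [ 1.1 -0.5  0.1] spin -0.0 F [-12.6   2.7  14.8] T [ 0.96  2.08 -0.27] w 31.8
```

>>> apply_moves(
  plan=[
    {"jaw": 0, "delta_pos": [0, 0, 0], "spin": 0},
    {"jaw": 0, "delta_pos": [0, 0, 0], "spin": 0},
    {"jaw": 0, "delta_pos": [0, 0, 0], "spin": 0},
    {"jaw": 0, "delta_pos": [0, 0, 0], "spin": 0},
    {"jaw": 0, "delta_pos": [0, 0, -20], "spin": 0},
    {"jaw": 0, "delta_pos": [-5, 0, -60], "spin": 0},
    {"jaw": 0, "delta_pos": [-30, 0, -100], "spin": 0},
    {"jaw": 0, "delta_pos": [-30, 0, -110], "spin": 0},
  ],
)

```text
time_s: 29.3
ee_pos: [518.2, -115.6, 168.0]
ee_rot: [179.7, 2.3, -13.2]
force: [0.7, -1.0, -0.9]
gripper_width: 91.1
```

```bash
python3 wl.py w5; python3 - <<'E'
from h import *
import pickle
c=pickle.load(open('lastc.pkl','rb')); im=np.load('lastw.npy').copy()
P=np.array([629.3,-142.0,np.radians(-13.2)])
th=np.linspace(0,6.28,60)
for r,z in((56,50),(20,112)): cv2.polylines(im,[proj(c,jw(P,np.c_[r*np.cos(th),r*np.sin(th),0*th+z])).round().astype(np.int32)],True,(0,255,0),1)
cv2.imwrite('pics/w5.png',im[:,:,::-1])
im=cams.grab_frame('side');cv2.imwrite('pics/s5.png',cv2.resize(im[200:340,230:430],None,fx=4,fy=4)[:,:,::-1])
E
```

```text
[ 519.  -115.8  167.9] [179.7    2.28 -13.22] [0.4 0.4 1.4] 29.35
```

View pics/w5.png

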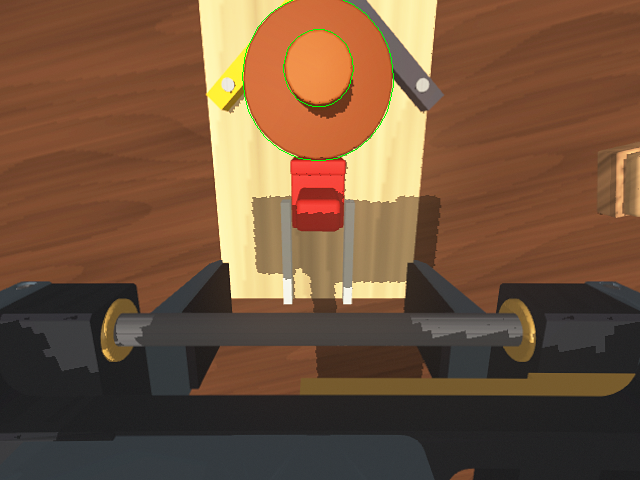

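View pics/s5.png

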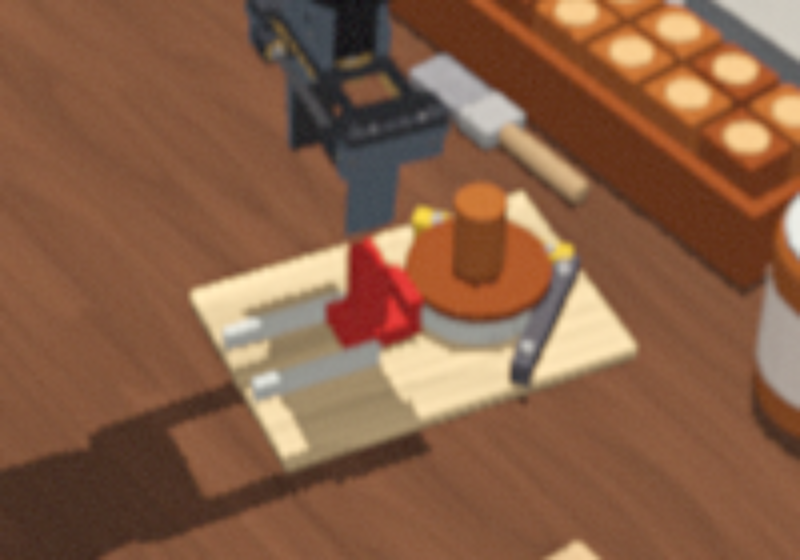

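The wrist view shows the jaw against the flange at (318,160), the foot still on its overlaid circles and the gripper clear. In the side view the foot is upright and the bystanders in view look undisturbed. I hand in.

```bash
python3 -c "
from workcell import env
print(env.job_done()); print(env.state()['time_s'])"
```

```text
the job is handed in; nothing more can be done
None
the job is handed in; nothing more can be done
```

The foot stands in the V with its flat bedded on the yellow wall. The clamp jaw is snug against it, and I let go, backed off and handed the job in at about 29 s. No verdict was reported.

**How it was done**
- I found the flat with the side camera while turning the lifted foot, at tool yaw + 96°.
- I set the foot down in the mouth of the V, regripped it, and pressed it against both walls.
- I rolled it by feel until a 2° turn either way met torque in both directions, from −0.31 to +0.35 N m.
- I gripped the clamp and pushed it forward until it stopped, first at 10 N and then at about 13 N.

**Last checks**
- **Clamp travel:** it stopped at about 44.3 mm by the arm's readings, assuming it started fully back. The expected value is 45 mm with the foot home, and about 39 mm if the flat is not bedded. The 0.7 mm shortfall may be measurement error or a slight remaining misalignment of about 2°.
- **Foot position:** in the wrist pictures the foot overlaid its home circles closely, but I had shifted the jig's position by about 0.6 mm for that overlay. The direct measurements disagreed, placing the axis about 1 to 4 mm past home towards the corner. It cannot go past home, so I put that down to calibration.
- **Bystanders:** none was touched. The brush looked undisturbed in the last side view; I did not re-measure the others at the end.

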